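# Hang the lopsided tool tin on the spring balance

### The arm

A 7-joint arm with a two-finger parallel gripper is mounted at the origin on the work surface. World frame = base frame: x ahead of the robot, y to its left, z up, the work surface at z = 0. Lengths are in m, angles in rad, forces in N, time in s.
With the tool pointing down it reaches from about 0.425 to 0.825 m from the base axis. Payload 3.6 kg.
Tool frame: the origin (TCP) lies on the centre line of the jaws, within the pads' length; the fingertips stand 19 mm ahead of it and the grasp point (between the pads) is the TCP; z points along the fingers, y is the line along which they close (so a half turn about z gives the same grasp; the last joint's range is limited). The gripper opens to 93 mm and grips with 3 to 60 N. Pads are 15 mm wide; open, the fingers measure 128 mm over their backs; the gripper's body (75 mm by 188 mm) begins 65 mm behind the grasp point.
Start: joints at [1.292, 0.615, -0.013, 1.423, 0.008, 1.103, -0.04], TCP at [0.163, -0.629, 0.238] pointing down, gripper open.
Joint ranges: [-3.12, 3.12], [-0.3, 2.06], [-1.34, 1.32], [0.26, 2.42], [-1.36, 4.5], [0.01, 1.98], [-2.84, 2.84]. Speed limits (rad/s): [2.79, 2.79, 3.14, 3.14, 3.14, 3.14, 3.14].

### API

Orientations are given as a rotation vector (axis times angle).
In Python, from bench import manip gives the robot as it stands. The module is installed in compiled form; this text tells all that it offers.
- The arm moves only by the tool servo_tool, never from a script. Its argument "series" is a list of rows, each a list of 7 numbers: the turn, a rotation vector about the tool's x, y, z in units of 6 degrees (1.0 is 6 degrees), then the shift along the tool's x, y, z in units of 30 mm (1.0 is 30 mm), then the opening, from 0 (shut) to 1 (fully open). In form: [[wx, wy, wz, tx, ty, tz, fingers], ...]. A call has 1 to 12 rows; each row shifts and turns the commanded pose from where the row before left it, along the tool's axes as they then stand; what a row does not reach is not made up. A row lasts 1/12 s, in which the tool goes at most 41.7 mm and 7.16 degrees, less where a joint would pass 70% of its speed; a pose out of reach is approached as far as the arm can. A call is refused whole if a number of a shift passes 1 or a number of a turn 1, either way. A call with a gripper value outside its range is refused whole. The fingers move at their own pace and stop on an object; the grip force is fixed at half the most. Time passes only in rows, so rows that do not move let the fingers close. It gives the time, the measured TCP pose, the force, the opening and the grip force at its end, in the units of the state.
- manip.get_obs(): the state, without advancing time (a new reading comes with each control period).
- manip.camera(name): name is "scene" or "top" or "wrist"; returns a dict with "img" (480x640x3 uint8, blue, green, red), "fov_y" (degrees; the focal length in pixels is half the picture's height over the tangent of half this angle, whatever the lens; pixels are square), "cx", "cy" (the principal point, pixels), "R" (3x3) and "t" (3): a world point X has camera coordinates R X + t; the wrist camera has in their place "mount" (4x4, takes a point from camera to tool coordinates, whose origin is the TCP and whose axes are the flange's). Camera axes: x right, y down, z forward; pixel columns grow to the right and rows downward; lengths in m; the calibration is good to about 2 mm. The wrist camera is an equidistant fisheye: a pixel r from the principal point sees the ray r / f radians off the axis. A picture is of the moment at which its call begins: read the wrist's pose just before it. There is no depth.
- manip.sign_off(): hands the job in; it is judged then, once.
Trained networks look in the newest picture that a camera, given by its name, has taken for a name from the list of things; names that differ only in an ending like _2 or _b are one class to them, and where a whole thing is asked for, a point or a joint stands for the part that bears it (a point fixed in the world has none). Each returns a list of dicts, best first, with "conf" (0 to 1); they miss things now and then, are a little off and sometimes report something else, mostly with a low value. They report only what shows in the picture. A call takes as long as a camera call.
- manip.search_frame(camera, query): "point" ([x, y, z] in m, in world coordinates, good to about 4 mm: the middle of the surface that is visible of it).
- manip.pinpoint(camera, query): "point" ([x, y, z] in m, in world coordinates, good to about 4 mm: a listed point, or the origin of a listed thing).
The state is a dict: "time": time; "joint_pos": joint angles; "dq": joint speeds; "tau": joint torques, N m; "ee_pos": TCP position; "ee_rot": TCP orientation; "ft_force": force on the tool from outside, world axes, zero at the start; "torque": the same for the moment, N m; "grip_width": opening from 0.0 (shut) to 1.0 (fully open); "finger_force": force on a finger pad.
Only numpy, scipy, OpenCV 4.12 (cv2) and the standard library are available. Lean on these libraries where they do the work, as an engineer would, in place of code of your own. Each camera call takes 0.05 s, during which the arm holds its last target. There are 200 camera calls.

### The job

Lift the tool tin, which has a wooden grip on top, and hang it by its wire bail in the brass hook of the spring balance. The tin is heavy at the spanner-and-scissors end, so have it leaning the way it will hang, and let the balance take its whole weight before you let go: once free it must not drop, bounce or swing, and the hook must never be forced. Leave the mug, the jar and the toy truck alone.

Things in the scene. Friction and masses are not known exactly. Their poses are not given: they have to be found in the camera images.
- tin: Loose yellow tin with a red band, 100 (x) x 64 (y) x 65 high mm, 0.22 to 0.83 kg loaded. Origin: centre of its underside, z up. Fixed inside: steel spanner and black-handled scissors at the -x end, light brushes at +x, none higher than 105. Centre of mass 18 mm to -x of the bail and 118 mm below it: hung free it leans 0.15 rad (9 deg), the -x end low, the wooden grip tipped towards the tin's -x.
- bail (a point): Middle of the tin's rigid steel wire bail (6 mm wire), 160 mm above the underside over the tin's centre. The bail stands across the tin (plane y-z): legs at y = +-33 mm rise to 135 mm, then slope up to this apex. It is what rests in the hook; the hook passes through it along the tin's x.
- grip (a point): Where to grip, on the wooden grip block fixed on a short 8 mm neck on top of the bail: 32 (x) x 16 (y) x 42 high mm, spanning 182 to 224 mm above the tin's underside. This point: on its mid-line, 47 mm above the bail point. Pinch the 16 mm (y) faces from above.
- stand: Spring balance fixed to the table: red base 150 x 160 x 16 mm, grey column 26 x 50 mm, 286 high, with a dial of 90 mm across its top (up to 330 high). Origin: underside, on the column axis, z up. Its sprung brass hook sticks out along the stand's own -x.
- seat (a point): Where the bail wire's axis lies when it rests in the hook: 119 mm out from the column axis along the stand's -x, 242 mm above the table when unloaded; moves with the hook. The 8 mm round hook rod comes out of the column sloping down 8 degrees to the seat, then turns up to the tip, 17 mm farther out. The tip's top is 13 mm higher than this point.
- hook (a joint): How far the sprung hook is pulled straight down, m: 0 unloaded, 0.075 at its stop. The spring yields 7 mm per newton (140 N/m) after a first 0.2 N, lightly damped, so the tin pulls it down about 13 to 57 mm, depending on the tin's weight, which is not known beforehand.
- mug: Bystander: loose blue ceramic mug, rim 76 mm across, 85 high, handle on its +y side. Origin: centre of the underside.
- jar: Bystander: loose glass jar with a red cap, 60 mm across, 80 high. Origin: centre of the underside.
- truck: Bystander: loose white and red toy truck, 110 (x) x 56 (y) x 57 high mm. Origin: on the table under its middle.

How it is judged:
On the way, in this order (a step that is already met when the one before it is completed fails the run):
1. the tin is lifted clear of the table in the gripper (height (world z) of tin above 0.03 m and contact force between the fingers and tin above 1 N and contact force between tin and stand below 0.05 N), for 0.2 s.
2. the bail rests in the hook while the gripper still holds the tin (distance between bail and seat below 0.012 m and contact force between tin and stand above 0.5 N and contact force between the fingers and tin above 1 N), for 0.2 s.
At the end, for the whole second after the job is handed in: The tin hangs free from the balance: the bail within 12 mm of the hook's seat, the hook pulled down more than 8 mm by it, the tin moving slower than 60 mm/s and 0.5 rad/s and the hook slower than 40 mm/s (distance between bail and seat below 0.012 m and value of joint hook above 0.008 m and linear speed of tin below 0.06 m/s and angular speed of tin below 0.5 rad/s and velocity of joint hook below 0.04 m/s); the robot touches nothing.
It fails at once if the hook is forced: more than 20 N between the tin and the balance (contact force between tin and stand above 20 N).
It fails at once if the hook is forced: the robot itself pushes the balance with more than 4 N (contact force between any of the fingers, the arm and stand above 4 N).
It fails at once if the tin, let go, drops or bounces: out of the fingers and off the table, the hook moves faster than 0.08 m/s or the tin faster than 0.25 m/s (height (world z) of tin above 0.012 m and contact force between the fingers and tin below 0.05 N and (velocity of joint hook above 0.08 m/s or velocity of joint hook below -0.08 m/s or linear speed of tin above 0.25 m/s)).
It fails at once if the tin, let go, swings faster than 0.7 rad/s (height (world z) of tin above 0.012 m and contact force between the fingers and tin below 0.05 N and angular speed of tin above 0.7 rad/s).
It fails at once if a bystander is moved more than 20 mm or tipped (distance of any of mug, jar, truck from where it was at the start of the episode above 0.02 m or angle between any of mug, jar, truck's own z axis and vertical above 0.4 rad).
It also fails if it takes over 51 s, if anything falls off the work surface, if the arm or the gripper's body presses on something with over 40 N, if the wrist force passes 120 N, or if a joint passes its speed limit or range.

## Working session

There is one attempt and no reset: what is moved stays moved. The work goes in short steps, Python scripts to look and compute and a tool call to move; the robot and the scene stay as the last step left them, time stands still between calls to the robot, and variables do not carry over. Pictures are saved under pics/ and viewed, at most 10 in all, crops included, and the job is handed in when it is done.

Besides the shell and the picture viewer there is one more tool, called after "Request:" by a JSON object that holds its "fn" and its "kwargs", one argument or row to a line. servo_tool: Moves the arm, as the interface text tells. Its arguments: {"type":"object","properties":{"series":{"type":"array","items":{"type":"array","items":{"type":"number"}}}},"required":["series"]}

```bash
mkdir -p pics
python3 - <<'E'
from bench import manip
import cv2,numpy as np
o=manip.get_obs();print({k:np.round(v,3).tolist() for k,v in o.items()})
for c in("scene","top"):
    d=manip.camera(c);cv2.imwrite(f"pics/{c}0.png",d["img"])
    print(c,d["fov_y"],d["cx"],d["cy"],np.round(d["R"],3).tolist(),np.round(d["t"],3).tolist())
    for q in("tin","bail","grip","stand","seat","mug","jar","truck"):
        print(q,[(np.round(r["point"],3).tolist(),round(r["conf"],2)) for r in manip.pinpoint(c,q)[:2]])
E
```

```text
{'time': 0.0, 'joint_pos': [1.291, 0.616, -0.013, 1.425, 0.008, 1.103, -0.04], 'dq': [0.001, -0.001, -0.001, 0.001, -0.002, 0.001, 0.001], 'tau': [-0.0, -45.894, 0.209, -16.574, -0.061, 0.02, 0.0], 'ee_pos': [0.162, -0.629, 0.236], 'ee_rot': [-3.114, -0.396, 0.001], 'ft_force': [0.219, 0.897, -0.156], 'torque': [0.03, -0.02, 0.002], 'finger_force': 0.0, 'grip_width': 0.998}
scene 43.89262298115696 320.01231464675357 231.12659949506244 [[-0.86, 0.51, -0.002], [0.299, 0.5, -0.813], [-0.413, -0.7, -0.583]] [0.483, -0.044, 1.414]
tin [([0.484, -0.25, 0.0], 0.91)]
bail [([0.486, -0.253, 0.158], 0.58), ([0.485, -0.25, 0.002], 0.37)]
grip [([0.484, -0.249, 0.206], 0.68), ([0.616, 0.063, 0.003], 0.66)]
stand [([0.618, 0.062, 0.004], 0.97)]
seat [([0.485, -0.25, 0.208], 0.26)]
mug [([0.484, 0.206, -0.0], 0.71)]
jar [([0.74, 0.276, 0.001], 0.87)]
truck [([0.736, -0.284, 0.003], 0.76)]
top 43.29080308197911 319.8967309779438 237.5297133757881 [[-0.087, -0.996, 0.002], [-0.976, 0.085, -0.2], [0.199, -0.02, -0.98]] [0.037, 0.605, 1.209]
tin [([0.487, -0.253, 0.004], 0.94), ([0.538, -0.026, 0.245], 0.36)]
bail [([0.483, -0.255, 0.162], 0.78)]
grip [([0.486, -0.256, 0.207], 0.82), ([0.484, -0.252, 0.002], 0.36)]
stand [([0.612, 0.062, 0.002], 0.72)]
seat [([0.539, -0.033, 0.245], 0.63)]
mug [([0.487, 0.208, -0.002], 0.66), ([0.489, -0.251, 0.002], 0.5)]
jar [([0.739, 0.274, -0.001], 0.63)]
truck [([0.737, -0.287, 0.002], 0.67), ([0.486, -0.256, 0.204], 0.28)]
```

View pics/scene0.png

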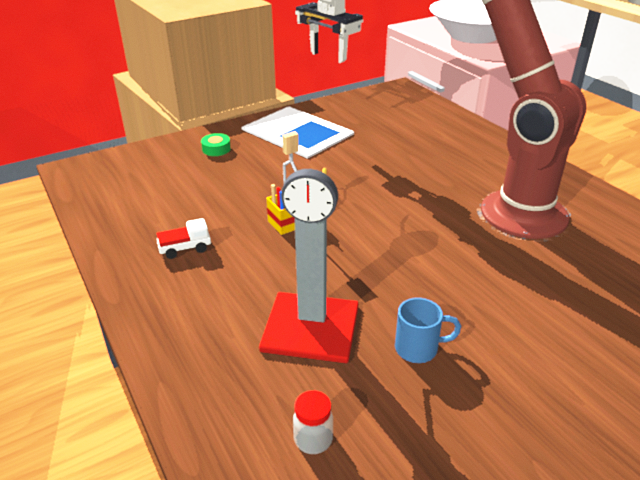

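View pics/top0.png

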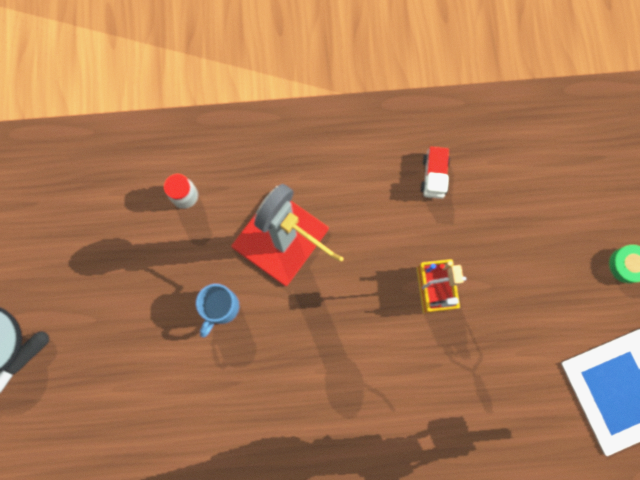

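The scene view shows the stand at about (310,330), partly hiding the tin at (283,210), with its grip at (290,143). In the top view the tin is at (440,285), its long side near world x, and the hook tip is at (341,259). I'll go up and towards the tin, then look with the wrist camera.

Request:
{"fn": "servo_tool", "kwargs": {
  "series": [
    [0, 0, 0, 0.85, -0.59, -0.3, 1],
    [0, 0, 0, 0.85, -0.59, -0.3, 1],
    [0, 0, 0, 0.85, -0.59, -0.3, 1],
    [0, 0, 0, 0.85, -0.59, -0.3, 1],
    [0, 0, 0, 0.85, -0.59, -0.3, 1],
    [0, 0, 0, 0.85, -0.59, -0.3, 1],
    [0, 0, 0, 0.85, -0.59, -0.3, 1],
    [0, 0, 0, 0.85, -0.59, -0.3, 1],
    [0, 0, 0, 0.85, -0.59, -0.3, 1],
    [0, 0, 0, 0.85, -0.59, -0.3, 1],
    [0, 0, 0, 0.85, -0.59, -0.3, 1],
    [0, 0, 0, 0, 0, 0, 1]
  ]
}}

```text
time: 1.9
ee_pos: [0.392, -0.3644, 0.3389]
ee_rot: [-3.113, -0.416, -0.012]
ft_force: [0.9, 0.0, 0.0]
grip_width: 1.001
finger_force: 0.0
```

```bash
cat > h.py <<'E'
from bench import manip
import cv2,numpy as np
from scipy.spatial.transform import Rotation as Ro
def pp(c,*qs):
    for q in qs: print(c,q,[(np.round(r["point"],3).tolist(),round(r["conf"],2)) for r in manip.pinpoint(c,q)[:2]])
def wproj(d,o,X):  # world points -> wrist pixels
    T=Ro.from_rotvec(o["ee_rot"]).as_matrix(); p=(np.atleast_2d(X)-o["ee_pos"])@T
    M=d["mount"]; c=(p-M[:3,3])@M[:3,:3]
    f=240/np.tan(np.radians(d["fov_y"]/2)); r=np.hypot(c[:,0],c[:,1]); th=np.arctan2(r,c[:,2])
    return np.c_[d["cx"]+f*th*c[:,0]/r, d["cy"]+f*th*c[:,1]/r]
def sproj(d,X):
    c=np.atleast_2d(X)@d["R"].T+d["t"]; f=240/np.tan(np.radians(d["fov_y"]/2))
    return np.c_[d["cx"]+f*c[:,0]/c[:,2], d["cy"]+f*c[:,1]/c[:,2]]
def st():
    o=manip.get_obs(); print({k:np.round(o[k],3).tolist() for k in("time","joint_pos","ee_pos","ee_rot","ft_force","grip_width","finger_force")}); 
    print(np.round(Ro.from_rotvec(o["ee_rot"]).as_matrix(),3).tolist()); return o
E
python3 - <<'E'
from h import *
o=st(); d=manip.camera("wrist"); cv2.imwrite("pics/w1.png",d["img"]); print(d["fov_y"],np.round(d["mount"],3).tolist())
pp("wrist","tin","bail","grip","stand","seat")
E
```

```text
{'time': 1.9, 'joint_pos': [0.768, 0.347, -0.081, 1.594, 0.023, 1.197, -0.622], 'ee_pos': [0.392, -0.364, 0.339], 'ee_rot': [-3.113, -0.416, -0.012], 'ft_force': [0.89, 0.036, 0.033], 'grip_width': 1.001, 'finger_force': 0.0}
[[0.965, 0.262, 0.007], [0.262, -0.965, 0.002], [0.008, 0.0, -1.0]]
65.70646984690485 [[0.001, -0.959, -0.285, 0.079], [1.0, 0.001, -0.0, 0.0], [0.001, -0.285, 0.959, -0.147], [0.0, 0.0, 0.0, 1.0]]
wrist tin [([0.486, -0.252, 0.001], 0.91)]
wrist bail [([0.485, -0.253, 0.155], 0.64)]
wrist grip [([0.484, -0.252, 0.21], 0.68)]
wrist stand []
wrist seat [([0.484, 0.211, 0.002], 0.69)]
```

View pics/w1.png

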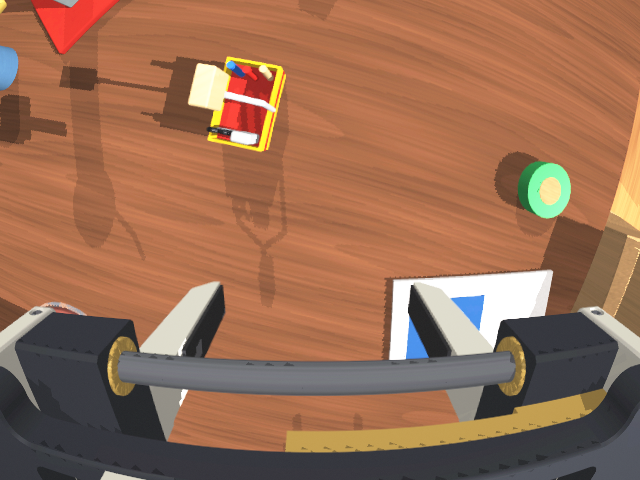

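The wrist view shows the tin at (247,105), with the spanner and black scissors at the lower end (235,135) and the brushes at the upper end (250,70). Up in the picture is about world +x, so the heavy -x end faces world -x.

Run:
```python
from h import *
from scipy.optimize import least_squares
o=manip.get_obs(); d=manip.camera("wrist"); t=manip.camera("top")
px=np.array([[228,57],[284,70],[266,151],[208,140]],float)
def box(p): 
    c,s=np.cos(p[2]),np.sin(p[2]); L=np.array([[50,32],[50,-32],[-50,-32],[-50,32]])/1000
    return np.c_[L@np.array([[c,s],[-s,c]])+p[:2],np.full(4,.065)]
r=least_squares(lambda p:(wproj(d,o,box(p))-px).ravel(),[.485,-.252,0]);print("tin wrist",r.x,r.fun.round(1))
# top: yellow mask convex hull at rim
hsv=cv2.cvtColor(t["img"],cv2.COLOR_BGR2HSV);m=cv2.inRange(hsv,(22,150,120),(35,255,255))
roi=np.zeros_like(m);roi[240:330,405:475]=255;ys,xs=np.nonzero(m&roi)
R=cv2.minAreaRect(np.c_[xs,ys].astype(np.float32));b=cv2.boxPoints(R);print(R)
f=240/np.tan(np.radians(t["fov_y"]/2))
C=-t["R"].T@t["t"]
def un(p,z):
    v=t["R"].T@[(p[0]-t["cx"])/f,(p[1]-t["cy"])/f,1]; return C+v*(z-C[2])/v[2]
B=np.array([un(p,.065) for p in b]);print(B.round(4)); 
e=B[1]-B[0],B[2]-B[1];print([(np.linalg.norm(v),np.degrees(np.arctan2(v[1],v[0]))) for v in e],B.mean(0))
# stand base red + hook
m=cv2.inRange(hsv,(0,180,120),(6,255,255))|cv2.inRange(hsv,(174,180,120),(180,255,255))
roi=np.zeros_like(m);roi[180:295,225:335]=255;ys,xs=np.nonzero(m&roi)
R=cv2.minAreaRect(np.c_[xs,ys].astype(np.float32));B=np.array([un(p,.016) for p in cv2.boxPoints(R)])
e=B[1]-B[0],B[2]-B[1];print("base",[(np.linalg.norm(v),np.degrees(np.arctan2(v[1],v[0]))) for v in e],B.mean(0))
for c in("top","top","scene"):
    manip.camera(c);pp(c,"seat","stand","bail","grip","hook")
big=cv2.resize(t["img"][180:320,240:360],None,fx=5,fy=4.2,interpolation=cv2.INTER_CUBIC)
big=cv2.resize(t["img"][190:310,235:355],None,fx=5,fy=5,interpolation=cv2.INTER_CUBIC)
cv2.imwrite("pics/topcrop.png",big)
print("proj stand c, seat", sproj(t,[[.539,-.031,.242],[.615,.062,.286]]))
```

```text
tin wrist [ 0.47544354 -0.26719005  0.01068117] [ 1.1 -0.2 -0.  -3.  -2.7  1.8  1.7  1.4]
((439.54022216796875, 284.77349853515625), (49.87533950805664, 32.91073989868164), 81.63410949707031)
[[ 0.5344 -0.2178  0.065 ]
 [ 0.5386 -0.2865  0.065 ]
 [ 0.4356 -0.2879  0.065 ]
 [ 0.4317 -0.2203  0.065 ]]
[(np.float64(0.06887980021541228), np.float64(-86.55763203042476)), (np.float64(0.10295301327109802), np.float64(-179.21695056316577))] [ 0.48510234 -0.25314149  0.065     ]
base [(np.float64(0.16095645563525215), np.float64(-39.53190924579511)), (np.float64(0.1521162423281198), np.float64(-131.85184151097238))] [0.62463769 0.06994058 0.016     ]
top seat [([0.537, -0.03, 0.245], 0.57)]
top stand [([0.61, 0.061, 0.002], 0.9)]
top bail [([0.485, -0.255, 0.162], 0.55)]
top grip [([0.49, -0.258, 0.203], 0.71)]Traceback (most recent call last):
  File "<stdin>", line 25, in <module>
  File "h.py", line 5, in pp
    for q in qs: print(c,q,[(np.round(r["point"],3).tolist(),round(r["conf"],2)) for r in manip.pinpoint(c,q)[:2]])
                                                                                          ~~~~~~~~~~~~~~^^^^^
ValueError: it knows: bail, grip, jar, mug, seat, stand, tin, truck
```

Request:
{"fn": "servo_tool", "kwargs": {
  "series": [
    [0, 0, 0, 0.8, -0.54, 0, 1],
    [0, 0, 0, 0.8, -0.54, 0, 1],
    [0, 0, 0, 0.8, -0.54, 0, 1],
    [0, 0, 0, 0.8, -0.54, 0, 1],
    [0, 0, 0, 0.8, -0.54, 0, 1],
    [0, 0, 0.8, 0, 0, 0, 1],
    [0, 0, 0.8, 0, 0, 0, 1],
    [0, 0, 0.75, 0, 0, 0, 1],
    [0, 0, 0, 0, 0, 0, 1],
    [0, 0, 0, 0, 0, 0, 1]
  ]
}}

```text
time: 3.38
ee_pos: [0.4814, -0.2622, 0.3367]
ee_rot: [3.142, 0.014, -0.0]
ft_force: [0.2, 0.7, -1.2]
grip_width: 1.004
finger_force: 0.0
```

Run:
```python
from h import *
o=st(); d=manip.camera("wrist"); cv2.imwrite("pics/w2.png",d["img"]); pp("wrist","tin","bail","grip")
t=manip.camera("top")
big=cv2.resize(t["img"][190:310,235:355],None,fx=5,fy=5,interpolation=cv2.INTER_CUBIC)
print("tin rim proj",wproj(d,o,[[.535,-.221,.065],[.535,-.285,.065],[.435,-.285,.065],[.435,-.221,.065],[.469,-.253,.224],[.501,-.253,.224]]).round())
for p in [[.538,-.031,.242],[.615,.062,.25]]:
    q=(sproj(t,p)[0]-[235,190])*5; cv2.circle(big,tuple(int(v) for v in q),4,(255,0,255),-1)
w=d["img"]
cv2.imwrite("pics/c3.png",np.hstack([cv2.resize(big,(480,480)),w[:,220:540]]))
```

```text
{'time': 3.383, 'joint_pos': [0.502, 0.372, -0.064, 1.561, 0.025, 1.209, -1.128], 'ee_pos': [0.481, -0.262, 0.337], 'ee_rot': [3.142, 0.014, -0.0], 'ft_force': [0.164, 0.679, -1.229], 'grip_width': 1.004, 'finger_force': 0.0}
[[1.0, 0.009, -0.0], [0.009, -1.0, -0.0], [-0.0, 0.0, -1.0]]
wrist tin [([0.486, -0.256, 0.003], 0.7)]
wrist bail [([0.484, -0.254, 0.154], 0.93)]
wrist grip [([0.485, -0.254, 0.207], 0.77)]
tin rim proj [[280. 156.]
 [337. 157.]
 [335. 242.]
 [281. 242.]
 [304. 260.]
 [304. 218.]]
```

View pics/c3.png

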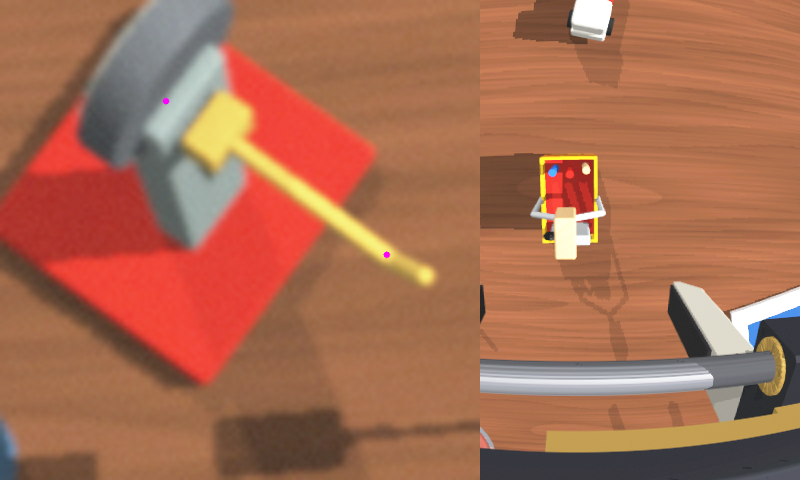

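The crop confirms the seat marker lies on the rod just inside the hook's tip, at (387,255) with the tip at (427,276). In the wrist view the tin's rim, columns 280–338 and rows 157–242, matches the predicted projection. Next I grasp.

Request:
{"fn": "servo_tool", "kwargs": {
  "series": [
    [0, 0, 0, 0.12, -0.27, 0, 1],
    [0, 0, 0, 0, 0, 0.8, 1],
    [0, 0, 0, 0, 0, 0.8, 1],
    [0, 0, 0, 0, 0, 0.8, 1],
    [0, 0, 0, 0, 0, 0.8, 1],
    [0, 0, 0, 0, 0, 0.8, 1],
    [0, 0, 0, 0, 0, 0.3, 1],
    [0, 0, 0, 0, 0, 0, 1],
    [0, 0, 0, 0, 0, 0, 1]
  ]
}}

```text
time: 4.38
ee_pos: [0.4855, -0.2539, 0.2081]
ee_rot: [-3.141, -0.011, -0.001]
ft_force: [0.1, 0.6, 0.1]
grip_width: 0.997
finger_force: 0.0
```

Request:
{"fn": "servo_tool", "kwargs": {
  "series": [
    [0, 0, 0, 0, 0, 0, 0],
    [0, 0, 0, 0, 0, 0, 0],
    [0, 0, 0, 0, 0, 0, 0],
    [0, 0, 0, 0, 0, 0, 0],
    [0, 0, 0, 0, 0, 0, 0],
    [0, 0, 0, 0, 0, 0, 0],
    [0, 0, 0, 0, 0, 0, 0],
    [0, 0, 0, 0, 0, 0, 0]
  ]
}}

```text
time: 5.05
ee_pos: [0.4849, -0.2541, 0.2077]
ee_rot: [-3.142, -0.011, -0.0]
ft_force: [-0.7, -0.1, 0.3]
grip_width: 0.474
finger_force: 0.0
```

Request:
{"fn": "servo_tool", "kwargs": {
  "series": [
    [0, 0, 0, 0, 0, 0, 0],
    [0, 0, 0, 0, 0, 0, 0],
    [0, 0, 0, 0, 0, 0, 0],
    [0, 0, 0, 0, 0, 0, 0],
    [0, 0, 0, 0, 0, 0, 0],
    [0, 0, 0, 0, 0, 0, 0],
    [0, 0, 0, 0, 0, 0, 0],
    [0, 0, 0, 0, 0, 0, 0]
  ]
}}

```text
time: 5.72
ee_pos: [0.4849, -0.254, 0.2076]
ee_rot: [-3.141, -0.011, 0.0]
ft_force: [0.8, -0.2, -1.2]
grip_width: 0.168
finger_force: 29.9
```

Request:
{"fn": "servo_tool", "kwargs": {
  "series": [
    [0, 0, 0, 0, 0, -0.3, 0],
    [0, 0, 0, 0, 0, -0.6, 0],
    [0, 0.4, 0, 0, 0, -0.6, 0],
    [0, 0.5, 0, 0, 0, -0.7, 0],
    [0, 0.53, 0, 0, 0, -0.8, 0],
    [0, 0, 0, 0, 0, -0.8, 0],
    [0, 0, 0, 0, 0, -0.7, 0],
    [0, 0, 0, 0, 0, 0, 0],
    [0, 0, 0, 0, 0, 0, 0],
    [0, 0, 0, 0, 0, 0, 0],
    [0, 0, 0, 0, 0, 0, 0]
  ]
}}

```text
time: 6.63
ee_pos: [0.4741, -0.2534, 0.3397]
ee_rot: [-3.13, -0.011, -0.228]
ft_force: [0.3, 0.7, -4.3]
grip_width: 0.169
finger_force: 30.0
```

Run:
```python
from h import *
o=st(); d=manip.camera("wrist");pp("wrist","tin","bail","grip"); d=manip.camera("top"); pp("top","tin","bail","grip","seat","stand")
w=manip.camera("scene"); pp("scene","tin","bail","grip","seat","stand")
T=Ro.from_rotvec(o["ee_rot"]).as_matrix()
print("bail by tool",(o["ee_pos"]+T@[0,0,.047]).round(4))
```

```text
{'time': 6.633, 'joint_pos': [0.564, 0.293, -0.101, 1.683, -0.046, 1.04, -1.073], 'ee_pos': [0.474, -0.253, 0.34], 'ee_rot': [-3.13, -0.011, -0.228], 'ft_force': [0.252, 0.7, -4.281], 'grip_width': 0.169, 'finger_force': 29.999}
[[0.989, 0.007, 0.145], [0.007, -1.0, 0.004], [0.145, -0.003, -0.989]]
wrist tin [([0.503, -0.251, 0.138], 0.7)]
wrist bail [([0.481, -0.252, 0.289], 0.58)]
wrist grip [([0.474, -0.25, 0.34], 0.88)]
top tin [([0.506, -0.253, 0.136], 0.86), ([0.739, -0.286, 0.001], 0.4)]
top bail [([0.481, -0.257, 0.294], 0.75)]
top grip []
top seat [([0.539, -0.029, 0.244], 0.95)]
top stand [([0.613, 0.065, -0.0], 0.94)]
scene tin [([0.506, -0.253, 0.139], 0.76)]
scene bail [([0.485, -0.256, 0.294], 0.7)]
scene grip [([0.479, -0.252, 0.342], 0.61)]
scene seat []
scene stand [([0.617, 0.064, 0.004], 0.76)]
bail by tool [ 0.4809 -0.2532  0.2932]
```

The tin is held with the right lean (8.3°) and weighs about 0.44 kg. Now I yaw it +50° so its +x faces the column.

Request:
{"fn": "servo_tool", "kwargs": {
  "series": [
    [0.12, 0, -0.83, 0, 0, 0, 0],
    [0.12, 0, -0.83, 0, 0, 0, 0],
    [0.12, 0, -0.83, 0, 0, 0, 0],
    [0.12, 0, -0.83, 0, 0, 0, 0],
    [0.12, 0, -0.83, 0, 0, 0, 0],
    [0.12, 0, -0.83, 0, 0, 0, 0],
    [0.12, 0, -0.83, 0, 0, 0, 0],
    [0.12, 0, -0.83, 0, 0, 0, 0],
    [0.12, 0, -0.83, 0, 0, 0, 0],
    [0.12, 0, -0.83, 0, 0, 0, 0],
    [0, 0, 0, 0, 0, 0, 0],
    [0, 0, 0, 0, 0, 0, 0]
  ]
}}

```text
time: 8.43
ee_pos: [0.4752, -0.2545, 0.342]
ee_rot: [-2.781, -1.314, -0.209]
ft_force: [-0.9, 0.1, -4.8]
grip_width: 0.17
finger_force: 30.0
```

```bash
cat >> h.py <<'E'
H=np.array([-.633,-.774,0]); SEAT=np.array([.5385,-.031,.242])
def goto(bail,yaw=50.7,lean=.15,show=True):
    """tool-axes turn and shift (in units) taking the bail to a world point"""
    o=manip.get_obs(); T=Ro.from_rotvec(o["ee_rot"]).as_matrix()
    G=(Ro.from_euler("z",yaw,degrees=True)*Ro.from_euler("y",-lean)*Ro.from_euler("x",np.pi)).as_matrix()
    w=np.degrees(Ro.from_matrix(T.T@G).as_rotvec())/6
    b=o["ee_pos"]+T@[0,0,.047]
    print("bail",b.round(4),"vs seat out/left/up mm",(1000*np.array([(b-SEAT)@H,(b-SEAT)@[H[1],-H[0],0],(b-SEAT)[2]])).round(1),"turn",w.round(2),"shift now",(T.T@(np.array(bail)-b)/.03).round(2),"after turn (TCP fixed)",(G.T@(np.array(bail)-o["ee_pos"]-G@[0,0,.047])/.03).round(2))
E
python3 - <<'E'
from h import *
o=st(); goto(SEAT+.065*H+[0,0,.03])
E
```

```text
{'time': 8.433, 'joint_pos': [0.738, 0.353, -0.296, 1.598, -0.045, 1.167, -0.21], 'ee_pos': [0.475, -0.255, 0.342], 'ee_rot': [-2.781, -1.314, -0.209], 'ft_force': [-0.923, 0.121, -4.773], 'grip_width': 0.17, 'finger_force': 29.999}
[[0.628, 0.772, 0.097], [0.764, -0.635, 0.11], [0.147, 0.005, -0.989]]
bail [ 0.4797 -0.2493  0.2955] vs seat out/left/up mm [206.2 -92.7  53.5] turn [ 0.05  0.02 -0.02] shift now [ 4.53 -3.11  1.45] after turn (TCP fixed) [ 4.53 -3.08  1.48]
```

Request:
{"fn": "servo_tool", "kwargs": {
  "series": [
    [0, 0, 0, 0.3, -0.2, 0.0, 0],
    [0, 0, 0, 0.55, -0.4, 0.1, 0],
    [0, 0, 0, 0.6, -0.45, 0.2, 0],
    [0, 0, 0, 0.7, -0.45, 0.2, 0],
    [0, 0, 0, 0.7, -0.45, 0.3, 0],
    [0, 0, 0, 0.7, -0.45, 0.3, 0],
    [0, 0, 0, 0.6, -0.4, 0.2, 0],
    [0, 0, 0, 0.38, -0.29, 0.18, 0],
    [0, 0, 0, 0, 0, 0, 0],
    [0, 0, 0, 0, 0, 0, 0],
    [0, 0, 0, 0, 0, 0, 0]
  ]
}}

```text
time: 9.35
ee_pos: [0.4926, -0.0872, 0.318]
ee_rot: [-2.781, -1.316, -0.209]
ft_force: [0.3, -0.4, -3.7]
grip_width: 0.171
finger_force: 30.0
```

Run:
```python
from h import *
o=st(); goto(SEAT+[0,0,.026])
d=manip.camera("wrist");pp("wrist","tin","bail","seat","stand")
t=manip.camera("top");pp("top","tin","bail","seat","stand"); s=manip.camera("scene");pp("scene","bail","seat")
a=cv2.resize(t["img"][180:330,230:400],None,fx=3.2,fy=3.2,interpolation=cv2.INTER_CUBIC)
b=cv2.resize(d["img"],(640,480))[:,:]
h=480; cv2.imwrite("pics/c4.png",np.hstack([cv2.resize(a,(400,353)),cv2.resize(d["img"],(400,300),interpolation=cv2.INTER_AREA)[:,:] if 0 else np.vstack([cv2.resize(d["img"],(400,300)),np.zeros((53,400,3),np.uint8)])]))
print("seat,tip in wrist",wproj(d,o,[SEAT,SEAT+.017*H+[0,0,.009],SEAT-.09*H+[0,0,.012]])*400/640)
```

```text
{'time': 9.35, 'joint_pos': [0.478, 0.289, -0.358, 1.769, -0.026, 1.019, -0.536], 'ee_pos': [0.493, -0.087, 0.318], 'ee_rot': [-2.781, -1.316, -0.209], 'ft_force': [0.291, -0.371, -3.667], 'grip_width': 0.171, 'finger_force': 29.999}
[[0.627, 0.773, 0.097], [0.765, -0.634, 0.109], [0.146, 0.006, -0.989]]
bail [ 0.4972 -0.082   0.2715] vs seat out/left/up mm [65.6 -0.3 29.5] turn [ 0.06  0.03 -0.  ] shift now [ 2.15 -0.02  0.44] after turn (TCP fixed) [ 2.14 -0.    0.44]
wrist tin [([0.514, -0.066, 0.113], 0.69)]
wrist bail [([0.498, -0.08, 0.269], 0.91), ([0.536, -0.033, 0.24], 0.66)]
wrist seat [([0.536, -0.031, 0.244], 0.79), ([0.512, -0.065, 0.111], 0.34)]
wrist stand [([0.618, 0.058, -0.002], 0.58)]
top tin [([0.515, -0.062, 0.116], 0.95), ([0.737, 0.274, -0.001], 0.32)]
top bail [([0.496, -0.085, 0.271], 0.76), ([0.611, 0.06, -0.001], 0.56)]
top seat [([0.54, -0.029, 0.243], 0.72)]
top stand [([0.611, 0.063, -0.001], 0.69)]
scene bail [([0.496, -0.082, 0.271], 0.76)]
scene seat []
seat,tip in wrist [[197.10024871 102.29519578]
 [197.14270479 119.28674773]
 [197.11809313  14.2294474 ]]
```

View pics/c4.png

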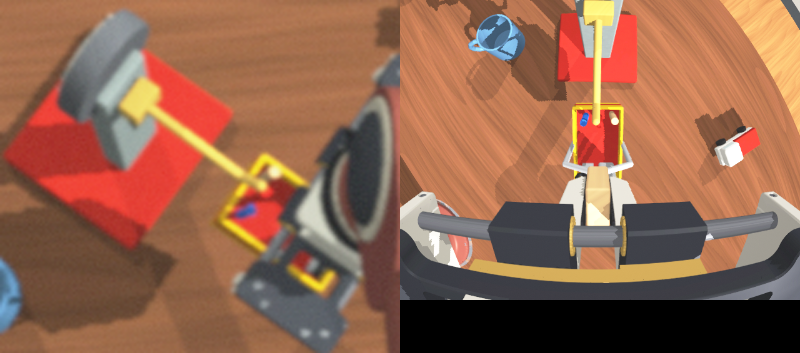

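The wrist view shows the rod running straight up the picture and its tip at (597,121), within 2 px of the prediction, so the bail's loop is in line with it. I thread it level.

Request:
{"fn": "servo_tool", "kwargs": {
  "series": [
    [0, 0, 0, 0.2, 0, 0.03, 0],
    [0, 0, 0, 0.4, 0, 0.07, 0],
    [0, 0, 0, 0.45, 0, 0.09, 0],
    [0, 0, 0, 0.45, 0, 0.1, 0],
    [0, 0, 0, 0.4, 0, 0.09, 0],
    [0, 0, 0, 0.25, 0, 0.06, 0],
    [0, 0, 0, 0, 0, 0, 0],
    [0, 0, 0, 0, 0, 0, 0],
    [0, 0, 0, 0, 0, 0, 0],
    [0, 0, 0, 0, 0, 0, 0]
  ]
}}

```text
time: 10.83
ee_pos: [0.534, -0.0366, 0.3141]
ee_rot: [-2.781, -1.315, -0.208]
ft_force: [-0.3, -0.9, -4.1]
grip_width: 0.171
finger_force: 30.0
```

Run:
```python
from h import *
o=st(); goto(SEAT)
d=manip.camera("wrist");pp("wrist","tin","bail","seat")
t=manip.camera("top");pp("top","bail","seat"); s=manip.camera("scene");pp("scene","bail","seat")
cv2.imwrite("pics/c5.png",np.hstack([cv2.resize(d["img"][60:360,200:440],(480,600)),cv2.resize(s["img"][100:300,230:330],(300,600))]))
```

```text
{'time': 10.833, 'joint_pos': [0.357, 0.345, -0.367, 1.7, 0.012, 1.022, -0.677], 'ee_pos': [0.534, -0.037, 0.314], 'ee_rot': [-2.781, -1.315, -0.208], 'ft_force': [-0.343, -0.897, -4.058], 'grip_width': 0.171, 'finger_force': 29.999}
[[0.627, 0.773, 0.097], [0.765, -0.635, 0.11], [0.146, 0.005, -0.989]]
bail [ 0.5385 -0.0315  0.2676] vs seat out/left/up mm [ 0.4 -0.3 25.6] turn [ 0.05  0.03 -0.01] shift now [-0.11 -0.01  0.84] after turn (TCP fixed) [-0.12 -0.    0.84]
wrist tin [([0.554, -0.012, 0.111], 0.92)]
wrist bail [([0.539, -0.031, 0.263], 0.78), ([0.538, -0.029, 0.237], 0.18)]
wrist seat [([0.537, -0.03, 0.24], 0.74)]
top bail [([0.536, -0.031, 0.267], 0.82)]
top seat []
scene bail [([0.541, -0.031, 0.264], 0.89)]
scene seat []
```

View pics/c5.png

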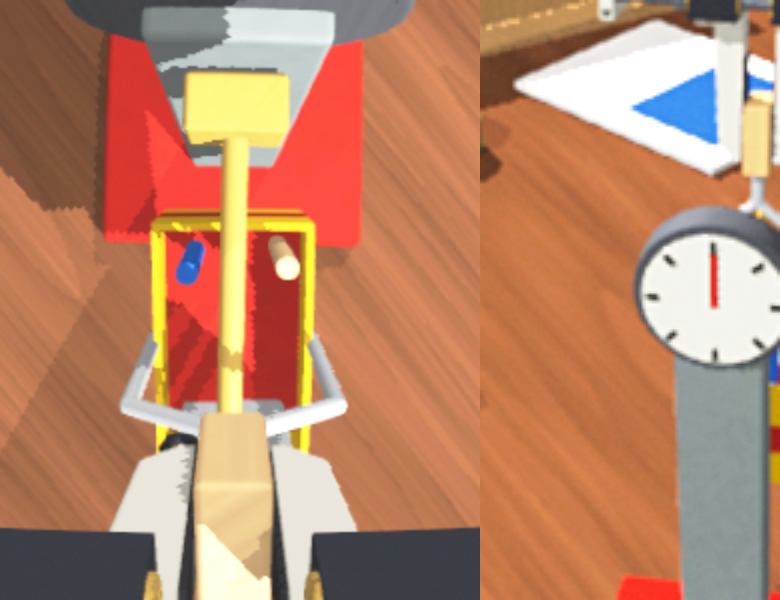

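The bail is threaded: the rod passes under the apex at (232,400) in the left panel, with both legs straddling it evenly. I lower to just above contact and average the weight reading.

Request:
{"fn": "servo_tool", "kwargs": {
  "series": [
    [0, 0, 0, -0.02, 0, 0.15, 0],
    [0, 0, 0, -0.02, 0, 0.15, 0],
    [0, 0, 0, -0.02, 0, 0.15, 0],
    [0, 0, 0, -0.02, 0, 0.15, 0],
    [0, 0, 0, 0, 0, 0, 0],
    [0, 0, 0, 0, 0, 0, 0]
  ]
}}

```text
time: 11.83
ee_pos: [0.5343, -0.0354, 0.2954]
ee_rot: [-2.779, -1.317, -0.207]
ft_force: [0.6, -0.7, -4.0]
grip_width: 0.172
finger_force: 30.0
```

```bash
cat >> h.py <<'E'
def avg(n=14):
    F=[];M=[]
    for _ in range(n):
        manip.camera("top"); o=manip.get_obs(); F.append(o["ft_force"]);M.append(o["torque"])
    print("F",np.mean(F,0).round(2),"+-",(np.std(F,0)/n**.5).round(2),"M",np.mean(M,0).round(3),"t",round(o["time"],2),"z",round(o["ee_pos"][2],4))
E
python3 - <<'E'
from h import *
avg(16); goto(SEAT)
E
```

```text
F [ 0.01 -0.07 -3.98] +- [0.13 0.1  0.11] M [-0.259  0.161  0.003] t 12.63 z 0.2959
bail [ 0.5391 -0.0302  0.2494] vs seat out/left/up mm [-1.   0.1  7.4] turn [0.04 0.02 0.01] shift now [-0.07  0.    0.24] after turn (TCP fixed) [-0.08  0.01  0.24]
```

Request:
{"fn": "servo_tool", "kwargs": {
  "series": [
    [0, 0, 0, -0.03, 0, 0.1, 0],
    [0, 0, 0, -0.03, 0, 0.1, 0],
    [0, 0, 0, -0.02, 0, 0.1, 0],
    [0, 0, 0, -0.02, 0, 0.1, 0],
    [0, 0, 0, -0.02, 0, 0.1, 0],
    [0, 0, 0, -0.015, 0, 0.1, 0],
    [0, 0, 0, -0.015, 0, 0.1, 0],
    [0, 0, 0, -0.015, 0, 0.1, 0],
    [0, 0, 0, 0, 0, 0, 0],
    [0, 0, 0, 0, 0, 0, 0],
    [0, 0, 0, 0, 0, 0, 0]
  ]
}}

```text
time: 13.55
ee_pos: [0.5338, -0.0362, 0.2716]
ee_rot: [-2.779, -1.318, -0.209]
ft_force: [-1.5, 1.5, -1.1]
grip_width: 0.169
finger_force: 30.0
```

Run:
```python
from h import *
avg(14); goto(SEAT); pp("top","bail","seat"); d=manip.camera("wrist"); pp("wrist","bail","seat","tin")
```

```text
F [-0.7   2.01 -0.85] +- [0.06 0.1  0.11] M [0.319 0.311 0.082] t 14.25 z 0.2715
bail [ 0.5383 -0.0311  0.225 ] vs seat out/left/up mm [  0.2   0.1 -17. ] turn [0.04 0.02 0.01] shift now [ 0.09  0.01 -0.56] after turn (TCP fixed) [ 0.09  0.01 -0.56]
top bail [([0.541, -0.034, 0.225], 0.73)]
top seat []
wrist bail [([0.539, -0.03, 0.222], 0.78)]
wrist seat []
wrist tin [([0.551, -0.012, 0.067], 0.77)]
```

The hook carries about 3 N but pushes the tin sideways by 1.8 N, so the rod sits on one slope of the bail. I yield to that force.

Request:
{"fn": "servo_tool", "kwargs": {
  "series": [
    [0, 0, 0, 0.02, -0.03, 0, 0],
    [0, 0, 0, 0.02, -0.03, 0, 0],
    [0, 0, 0, 0, 0, 0, 0],
    [0, 0, 0, 0, 0, 0, 0]
  ]
}}

```text
time: 14.88
ee_pos: [0.5334, -0.0355, 0.2717]
ee_rot: [-2.781, -1.317, -0.209]
ft_force: [-0.4, -1.1, -0.9]
grip_width: 0.169
finger_force: 30.0
```

```bash
cat >> h.py <<'E'
def avg2(n=10):
    F=[];M=[]
    for _ in range(n):
        manip.camera("top"); o=manip.get_obs(); F.append(o["ft_force"]);M.append(o["torque"])
    T=Ro.from_rotvec(o["ee_rot"]).as_matrix(); f=np.mean(F,0); L=np.array([H[1],-H[0],0]); m=np.mean(M,0)
    print("force out/L/up",(f@H).round(2),(f@L).round(2),f[2].round(2),"M out/L/up",(m@H).round(3),(m@L).round(3),m[2].round(3),"t",round(o["time"],2))
E
python3 - <<'E'
from h import *
avg2(); goto(SEAT)
E
```

```text
force out/L/up 1.34 -0.92 -0.95 M out/L/up 0.299 0.529 -0.042 t 15.38
bail [ 0.5379 -0.0302  0.2252] vs seat out/left/up mm [ -0.3   1.  -16.8] turn [0.06 0.03 0.  ] shift now [ 0.07  0.04 -0.56] after turn (TCP fixed) [ 0.07  0.04 -0.56]
```

Request:
{"fn": "servo_tool", "kwargs": {
  "series": [
    [0, 0, 0, -0.02, 0.02, 0, 0],
    [0, 0, 0, -0.01, 0, 0.05, 0],
    [0, 0, 0, -0.01, 0, 0.05, 0],
    [0, 0, 0, -0.005, 0, 0.05, 0],
    [0, 0, 0, 0, 0, 0, 0],
    [0, 0, 0, 0, 0, 0, 0]
  ]
}}

```text
time: 15.88
ee_pos: [0.5333, -0.0354, 0.267]
ee_rot: [-2.779, -1.317, -0.209]
ft_force: [0.0, -1.8, -1.5]
grip_width: 0.172
finger_force: 30.0
```

Run:
```python
from h import *
avg2(12); goto(SEAT)
```

```text
force out/L/up 1.35 -1.66 -0.36 M out/L/up 0.421 0.539 -0.078 t 16.48
bail [ 0.5379 -0.0302  0.2206] vs seat out/left/up mm [ -0.2   1.  -21.4] turn [0.05 0.02 0.01] shift now [ 0.1   0.04 -0.71] after turn (TCP fixed) [ 0.1   0.04 -0.71]
```

Request:
{"fn": "servo_tool", "kwargs": {
  "series": [
    [0, 0, 0, -0.03, 0.03, 0, 0],
    [0, 0, 0, 0, 0, 0, 0],
    [0, 0, 0, 0, 0, 0, 0],
    [0, 0, 0, 0, 0, 0, 0]
  ]
}}

```text
time: 16.82
ee_pos: [0.5334, -0.0357, 0.2669]
ee_rot: [-2.778, -1.318, -0.209]
ft_force: [0.3, 0.1, 0.2]
grip_width: 0.17
finger_force: 30.0
```

Run:
```python
from h import *
avg2(12); goto(SEAT)
```

```text
force out/L/up -2.09 0.88 -0.45 M out/L/up -0.185 -0.304 0.027 t 17.42
bail [ 0.538  -0.0306  0.2204] vs seat out/left/up mm [  0.1   0.7 -21.6] turn [0.04 0.01 0.01] shift now [ 0.11  0.02 -0.71] after turn (TCP fixed) [ 0.11  0.03 -0.71]
```

Request:
{"fn": "servo_tool", "kwargs": {
  "series": [
    [0, 0, 0, 0.008, -0.01, 0.04, 0],
    [0, 0, 0, -0.004, 0, 0.04, 0],
    [0, 0, 0, 0, 0, 0, 0],
    [0, 0, 0, 0, 0, 0, 0],
    [0, 0, 0, 0, 0, 0, 0]
  ]
}}

```text
time: 17.83
ee_pos: [0.5334, -0.0359, 0.2645]
ee_rot: [-2.779, -1.317, -0.209]
ft_force: [0.4, 2.3, -0.1]
grip_width: 0.171
finger_force: 30.0
```

Run:
```python
from h import *
avg2(14); goto(SEAT)
```

```text
force out/L/up -2.34 1.72 -0.06 M out/L/up -0.44 -0.565 0.077 t 18.53
bail [ 0.538  -0.0307  0.218 ] vs seat out/left/up mm [  0.1   0.6 -24. ] turn [0.04 0.02 0.01] shift now [ 0.12  0.02 -0.79] after turn (TCP fixed) [ 0.12  0.03 -0.79]
```

Request:
{"fn": "servo_tool", "kwargs": {
  "series": [
    [0, 0, 0, 0.02, -0.02, 0, 0],
    [0, 0, 0, 0, 0, 0, 0],
    [0, 0, 0, 0, 0, 0, 0],
    [0, 0, 0, 0, 0, 0, 0]
  ]
}}

```text
time: 18.87
ee_pos: [0.5334, -0.0358, 0.2646]
ee_rot: [-2.78, -1.317, -0.208]
ft_force: [0.6, 2.1, 0.1]
grip_width: 0.173
finger_force: 30.0
```

Run:
```python
from h import *
avg2(12); goto(SEAT); d=manip.camera("wrist"); pp("wrist","bail","tin","seat"); cv2.imwrite("pics/c6.png",d["img"][60:360,160:480])
```

```text
force out/L/up -1.4 0.56 -0.15 M out/L/up -0.097 -0.176 0.016 t 19.47
bail [ 0.5379 -0.0305  0.2181] vs seat out/left/up mm [ -0.    0.8 -23.9] turn [0.05 0.03 0.  ] shift now [ 0.12  0.03 -0.79] after turn (TCP fixed) [ 0.11  0.03 -0.79]
wrist bail [([0.541, -0.027, 0.214], 0.66)]
wrist tin [([0.551, -0.013, 0.058], 0.83), ([0.54, -0.028, 0.215], 0.41)]
wrist seat [([0.536, -0.03, 0.211], 0.23)]
```

View pics/c6.png

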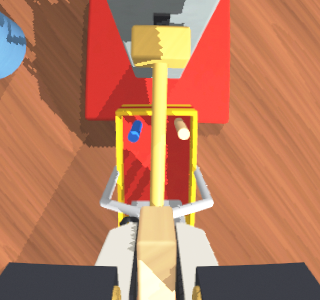

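Request:
{"fn": "servo_tool", "kwargs": {
  "series": [
    [0, 0, 0, 0.012, -0.007, 0.02, 0],
    [0, 0, 0, 0, 0, 0, 0],
    [0, 0, 0, 0, 0, 0, 0],
    [0, 0, 0, 0, 0, 0, 0]
  ]
}}

```text
time: 20.0
ee_pos: [0.5334, -0.0355, 0.264]
ee_rot: [-2.78, -1.317, -0.208]
ft_force: [0.4, -1.1, -0.2]
grip_width: 0.17
finger_force: 30.0
```

Run:
```python
from h import *
avg2(14)
```

```text
force out/L/up 1.99 -1.29 0.09 M out/L/up 0.393 0.643 -0.054 t 20.7
```

Request:
{"fn": "servo_tool", "kwargs": {
  "series": [
    [0, 0, 0, -0.006, 0.004, 0, 0],
    [0, 0, 0, 0, 0, 0, 0],
    [0, 0, 0, 0, 0, 0, 0],
    [0, 0, 0, 0, 0, 0, 0]
  ]
}}

```text
time: 21.03
ee_pos: [0.5334, -0.0353, 0.264]
ee_rot: [-2.78, -1.317, -0.208]
ft_force: [-1.3, -3.5, -0.4]
grip_width: 0.17
finger_force: 30.0
```

Run:
```python
from h import *
avg2(14)
```

```text
force out/L/up 3.25 -1.84 0.05 M out/L/up 0.57 1.032 -0.102 t 21.73
```

Request:
{"fn": "servo_tool", "kwargs": {
  "series": [
    [0, 0, 0, -0.014, 0.01, 0, 0],
    [0, 0, 0, 0, 0, 0, 0],
    [0, 0, 0, 0, 0, 0, 0]
  ]
}}

```text
time: 21.98
ee_pos: [0.5334, -0.0353, 0.264]
ee_rot: [-2.779, -1.317, -0.209]
ft_force: [-0.5, -2.9, 0.4]
grip_width: 0.173
finger_force: 30.0
```

Run:
```python
from h import *
avg2(4);avg2(4)
```

```text
force out/L/up 2.84 -1.6 0.37 M out/L/up 0.456 0.908 -0.036 t 22.18
force out/L/up 2.72 -1.35 -0.0 M out/L/up 0.397 0.885 -0.063 t 22.38
```

Request:
{"fn": "servo_tool", "kwargs": {
  "series": [
    [0, 0, 0, -0.016, 0.01, 0, 0],
    [0, 0, 0, 0, 0, 0, 0],
    [0, 0, 0, 0, 0, 0, 0],
    [0, 0, 0, 0, 0, 0, 0]
  ]
}}

```text
time: 22.72
ee_pos: [0.5334, -0.0355, 0.264]
ee_rot: [-2.778, -1.318, -0.209]
ft_force: [-0.2, -1.9, -0.6]
grip_width: 0.17
finger_force: 30.0
```

Run:
```python
from h import *
avg2(4);avg2(4)
```

```text
force out/L/up 1.04 -0.6 -0.07 M out/L/up 0.11 0.405 0.002 t 22.92
force out/L/up 0.47 -0.26 0.28 M out/L/up 0.051 0.287 0.001 t 23.12
```

All forces are near zero, so the balance carries the tin. I let go.

Request:
{"fn": "servo_tool", "kwargs": {
  "series": [
    [0, 0, 0, 0, 0, 0, 0.4],
    [0, 0, 0, 0, 0, 0, 0.4],
    [0, 0, 0, 0, 0, 0, 0.4],
    [0, 0, 0, 0, 0, 0, 0.4],
    [0, 0, 0, 0, 0, 0, 0.4],
    [0, 0, 0, 0, 0, 0, 0.4]
  ]
}}

```text
time: 23.62
ee_pos: [0.5334, -0.036, 0.2639]
ee_rot: [-2.779, -1.317, -0.209]
ft_force: [0.8, -0.5, -0.6]
grip_width: 0.397
finger_force: 0.0
```

Run:
```python
from h import *
o=st()
for c in("top","wrist"): d=manip.camera(c);pp(c,"bail","grip","tin","seat")
cv2.imwrite("pics/c7.png",d["img"][60:360,160:480])
```

```text
{'time': 23.617, 'joint_pos': [0.349, 0.392, -0.362, 1.784, 0.029, 0.894, -0.683], 'ee_pos': [0.533, -0.036, 0.264], 'ee_rot': [-2.779, -1.317, -0.209], 'ft_force': [0.762, -0.488, -0.612], 'grip_width': 0.397, 'finger_force': 0.0}
[[0.626, 0.774, 0.097], [0.766, -0.633, 0.111], [0.147, 0.005, -0.989]]
top bail [([0.538, -0.031, 0.22], 0.84)]
top grip []
top tin [([0.555, -0.013, 0.06], 0.67)]
top seat []
wrist bail [([0.538, -0.03, 0.213], 0.85)]
wrist grip [([0.535, -0.032, 0.267], 0.56)]
wrist tin [([0.555, -0.012, 0.06], 0.56)]
wrist seat []
```

View pics/c7.png

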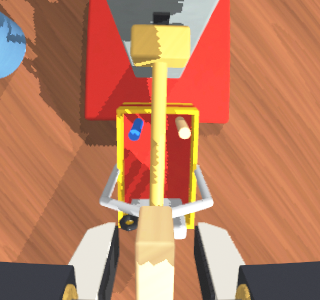

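The tin hangs quietly, with the grip at (155,235) in the middle of the open fingers and clear of both. I open wider and back off along the tool axis.

Request:
{"fn": "servo_tool", "kwargs": {
  "series": [
    [0, 0, 0, 0, 0, 0, 0.7],
    [0, 0, 0, 0, 0, 0, 0.7],
    [0, 0, 0, 0, 0, 0, 0.7],
    [0, 0, 0, 0, 0, 0, 0.7],
    [0, 0, 0, 0, 0, -0.3, 0.7],
    [0, 0, 0, 0, 0, -0.5, 0.7],
    [0, 0, 0, 0, 0, -0.6, 0.7],
    [0, 0, 0, 0, 0, -0.6, 0.7],
    [0, 0, 0, 0, 0, -0.6, 0.7],
    [0, 0, 0, 0, 0, -0.6, 0.7],
    [0, 0, 0, 0, 0, 0, 0.7],
    [0, 0, 0, 0, 0, 0, 0.7]
  ]
}}

```text
time: 25.12
ee_pos: [0.5244, -0.0468, 0.3601]
ee_rot: [-2.781, -1.318, -0.212]
ft_force: [-0.2, -0.4, -0.1]
grip_width: 0.699
finger_force: 0.0
```

Request:
{"fn": "servo_tool", "kwargs": {
  "series": [
    [0, 0, 0, 0, 0, 0, 0.7],
    [0, 0, 0, 0, 0, 0, 0.7],
    [0, 0, 0, 0, 0, 0, 0.7],
    [0, 0, 0, 0, 0, 0, 0.7],
    [0, 0, 0, 0, 0, 0, 0.7],
    [0, 0, 0, 0, 0, 0, 0.7],
    [0, 0, 0, 0, 0, 0, 0.7],
    [0, 0, 0, 0, 0, 0, 0.7],
    [0, 0, 0, 0, 0, 0, 0.7],
    [0, 0, 0, 0, 0, 0, 0.7]
  ]
}}

```text
time: 25.95
ee_pos: [0.5241, -0.0467, 0.3589]
ee_rot: [-2.779, -1.318, -0.209]
ft_force: [-0.0, 0.6, 0.6]
grip_width: 0.702
finger_force: 0.0
```

Run:
```python
from h import *
for c in("top","wrist","wrist"): manip.camera(c);pp(c,"bail","tin")
st()
print(manip.sign_off())
```

```text
top bail [([0.54, -0.034, 0.219], 0.91)]
top tin [([0.558, -0.009, 0.058], 0.9)]
wrist bail [([0.54, -0.029, 0.214], 0.68)]
wrist tin [([0.554, -0.014, 0.061], 0.95)]
wrist bail [([0.54, -0.03, 0.216], 0.75)]
wrist tin [([0.552, -0.016, 0.061], 0.71)]
{'time': 26.4, 'joint_pos': [0.388, 0.298, -0.371, 1.638, -0.009, 1.132, -0.645], 'ee_pos': [0.524, -0.047, 0.359], 'ee_rot': [-2.779, -1.317, -0.209], 'ft_force': [0.128, 0.733, 0.045], 'grip_width': 0.702, 'finger_force': 0.0}
[[0.626, 0.774, 0.097], [0.766, -0.633, 0.111], [0.147, 0.005, -0.989]]
the job is handed in; nothing more can be done
None
```

The tin hangs still by its bail in the brass hook, pulled down about 25 mm, with the gripper clear above; I handed the job in at 26.4 s, and the hand-in gave no verdict.

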